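# Close the filter housing over the clean cassette

## Robot

A 6-joint arm with a two-finger parallel gripper is mounted at the origin on the work surface. World frame = base frame: x ahead of the robot, y to its left, z up, the work surface at z = 0. Lengths are in m, angles in rad, forces in N, time in s.
With the tool pointing down it reaches from about 0.3 to 1 m from the base axis. Payload 5.1 kg.
Tool frame: the origin (TCP) lies at the very end of the fingers, on their centre line; the grasp point (between the pads) lies 19 mm behind it; z points along the fingers, y is the line along which they close (so a half turn about z gives the same grasp; the last joint's range is limited). The gripper opens to 95 mm and grips with 3 to 60 N. Pads are 20 mm wide; open, the fingers measure 119 mm over their backs; the gripper's body (75 mm by 180 mm) begins 59 mm behind the grasp point.
Start: joints at [-1.365, 0.124, 1.65, -0, 1.367, -0.083], TCP at [0.185, -0.623, 0.215] pointing down, gripper open.
Joint ranges: [-2.61, 2.61], [-1.02, 2.33], [0.03, 2.71], [-1.35, 4.49], [0.32, 2.68], [-2.91, 2.91]. Speed limits (rad/s): [2.57, 2.57, 3.14, 3.14, 3.14, 3.14].

## Interface

Orientations are given as [roll, pitch, yaw] about the fixed x, y, z axes, in that order (R = Rz(yaw) Ry(pitch) Rx(roll)).
In Python, from station import state, snapshot, camera_params, job_done gives the robot as it stands. The module is installed in compiled form; this text tells all that it offers.
- The arm moves only by the tool jog_arm, never from a script. Its argument "commands" is one flat list of numbers, 7 for each row, row after row: the turn, a rotation vector about the tool's x, y, z as a fraction of full scale, then the shift along the tool's x, y, z as a fraction of full scale, then the opening, from 0 (shut) to 1 (fully open). A call has 1 to 20 rows; each row shifts and turns the commanded pose from where the row before left it, along the tool's axes as they then stand; what a row does not reach is not made up. Full scale, the value 1, is 0.1 m for a shift and 60 degrees for a turn. A row lasts 1/8 s, in which the tool goes at most 62.5 mm and 10.7 degrees, less where a joint would pass 70% of its speed; a pose out of reach is approached as far as the arm can. A call with a number of a shift or a turn outside -1 to 1 is refused whole. A call with a gripper value outside its range is refused whole. The fingers move at their own pace and stop on an object; "grip_force" is the grip in N (left out, the last holds). Time passes only in rows, so rows that do not move let the fingers close. It gives the time, the measured TCP pose, the force, the opening and the grip force at its end, in the units of the state.
- state(): the state, without advancing time (a new reading comes with each control period).
- snapshot(name): name is "scene" or "top" or "wrist"; returns the picture (480x640x3 uint8, red, green, blue); there is no depth.
- camera_params(name): a dict with "fx", "fy", "cx", "cy" (pixels), "view" (4x4, takes a point from world to camera coordinates); the wrist camera has in their place "mount" (4x4, takes a point from camera to tool coordinates, whose origin is the TCP and whose axes are the flange's). Camera axes: x right, y down, z forward; pixel columns grow to the right and rows downward; lengths in m; the calibration is good to about 2 mm. A picture is of the moment at which its call begins: read the wrist's pose just before it. camera_params takes no time and is no camera call.
- job_done(): hands the job in; it is judged then, once.
The state is a dict: "clock": time; "q": joint angles; "joint_vel": joint speeds; "joint_efforts": joint torques, N m; "eef_pos": TCP position; "tcp_rot": TCP orientation; "ft_force": force on the tool from outside, world axes, zero at the start; "torque": the same for the moment, N m; "finger_gap": opening from 0.0 (shut) to 1.0 (fully open); "gripper_force": force on a finger pad.
Only numpy, scipy, OpenCV 4.12 (cv2) and the standard library are available. Lean on these libraries where they do the work, as an engineer would, in place of code of your own. Each camera call takes 0.05 s, during which the arm holds its last target. There are 200 camera calls.

## Task

Put the loose blue cover plate on the bay of the twin filter housing that holds the clean white cassette, so that both of that bay's brass pins come up through the plate's slots and the plate lies flat on the rim (the pins are on an adjustable carriage whose setting nobody has measured, so feel for them). Lower it: never let it drop or move faster than 0.35 m/s close over the housing, nor press with more than 100 N. Leave the bay with the brown used cassette open, and do not disturb the cassettes or the other things on the counter.

Things in the scene. Friction and masses are not known exactly. Their poses are not given: they have to be found in the camera images.
- cover: Loose blue cover plate, 150 (x) x 124 (y) x 6 mm, 0.3 kg, flat on the counter. A white grip fin on its middle is 16 mm thick (x), 70 mm long (y); its top is 40 mm above the plate's underside. Two slots go through at x = 0, y = +48 and -48 mm, each 12 (x) x 15.5 mm (y). The plate is the same turned half round. Origin: centre of the underside, z up.
- housing: Grey twin housing fixed to the counter, 160 (x) x 264 mm (y), rim 60 mm high. Two open bays, centres at x = 0, y = +68 and -68 mm. Each has two upright brass pins, 9 mm thick, tips slightly tapered, tops 13.5 mm above the rim: see the bay points. A plate that misses the pins rests 13.5 mm too high on their tops. Origin: centre of the underside, z up.
- bay_left (a point): Centre of the +y bay at rim height, axes as the housing's. Its two pins stand 48 mm to the +y and -y side of this point, both shifted alike along x by an unmeasured amount between -14 and +14 mm (they sit on one stiff steel U-shaped carriage, its cross bar 97 mm out to -x).
- bay_right (a point): Centre of the -y bay at rim height, axes as the housing's. Its two pins stand 48 mm to the +y and -y side of this point, both shifted alike along x by an unmeasured amount between -14 and +14 mm, different from the other bay's.
- clean_cassette: Clean filter cassette, black frame with white pleats, 108 mm (x) by 64 mm (y) by 31 mm high, loose in one of the two bays, with its top below the rim. Origin: centre of its underside. The bay it is in is the one to cover.
- used_cassette: Used filter cassette, same size, black frame with dark brown pleats, in the other bay, which stays open. Origin: centre of its underside.
- spare_cassette: Bystander: spare cassette of the same kind lying on the counter, black frame and white pleats, 108 by 64 by 31 mm. Origin: centre of its underside.
- cyclone_cap: Bystander: round yellow cyclone cap, 120 mm wide, 85 mm high. Origin: centre of its underside.
- clear_bin: Bystander: transparent open dust bin, 160 mm (x) by 200 mm (y) by 140 mm high, red latch on its front. Origin: centre of its underside.
- saucer: Bystander: white ceramic saucer, 136 mm wide, 20 mm high. Origin: centre of its underside.
- spudger: Bystander: flat black plastic spudger, 150 mm long (x), 14 mm wide, 7 mm thick. Origin: underside, near its middle.
- bottle: Bystander: white bottle with blue cap, 66 mm wide, 190 mm high. Origin: centre of its underside.

How it is judged:
At the end, for the whole second after the job is handed in: The cover lies grip up, released and at rest on the bay of the clean white cassette, its pins through the slots: underside within 2.5 mm of the rim's height, tilt under 0.04 rad, square to the housing within 0.1 rad, centre within 30 mm of the clean cassette (z of cover in the frame of housing between 0.0565 and 0.0625 m and angle between cover's own z axis and vertical below 0.04 rad and angle between the x axis of cover and the x axis of housing, either way round below 0.1 rad and horizontal distance between cover and clean_cassette below 0.03 m and linear speed of cover below 0.01 m/s); the robot touches nothing.
It fails at once if the cover is pressed or dropped on the housing or its pins with more than 100 N (contact force between cover and housing above 100 N).
It fails at once if the cover is dropped (or moves at over 0.35 m/s) with its underside less than 40 mm above the rim, over the bay to be covered (horizontal distance between cover and clean_cassette below 0.1 m and z of cover in the frame of housing between 0.05 and 0.1 m and linear speed of cover above 0.35 m/s).
It fails at once if the cover is set down on the bay of the used cassette (horizontal distance between cover and used_cassette below 0.05 m and z of cover in the frame of housing below 0.076 m).
It fails at once if a cassette in the housing is moved by more than 15 mm (distance of any of clean_cassette, used_cassette from where it was at the start of the episode above 0.015 m).
It fails at once if a bystander (spare cassette, cyclone cap, bin, saucer, spudger, bottle) is moved by more than 30 mm (distance of any of spare_cassette, cyclone_cap, clear_bin, saucer, spudger, bottle from where it was at the start of the episode above 0.03 m).
It also fails if it takes over 48 s, if anything falls off the work surface, if the arm or the gripper's body presses on something with over 40 N, if the wrist force passes 120 N, or if a joint passes its speed limit or range.

## Working session

There is one attempt and no reset: what is moved stays moved. The work goes in short steps, Python scripts to look and compute and a tool call to move; the robot and the scene stay as the last step left them, time stands still between calls to the robot, and variables do not carry over. Pictures are saved under pics/ and viewed, at most 10 in all, crops included, and the job is handed in when it is done.

Besides the shell and the picture viewer there is one more tool, called after "Emit:" as name(argument=value, ...) on one line, values as JSON. jog_arm: Moves the arm, as the interface text tells. Shift numbers are shares of 0.1 m and turn numbers shares of 60 degrees, none past 1 either way. Its arguments: {"type":"object","properties":{"commands":{"type":"array"},"grip_force":{"type":"number"}},"required":["commands"]}

```bash
mkdir -p pics; python3 - <<'E'
from station import *
import cv2,numpy as np
s=state();print({k:np.round(v,3).tolist() for k,v in s.items()})
for n in("scene","top"):
    cv2.imwrite(f"pics/{n}0.png",snapshot(n)[:,:,::-1]);p=camera_params(n);print(n,p)
print(camera_params("wrist"))
E
```

```text
{'clock': 0.0, 'q': [-1.365, 0.124, 1.652, -0.0, 1.367, -0.083], 'joint_vel': [-0.001, -0.001, -0.001, 0.002, 0.0, 0.001], 'joint_efforts': [0.0, -41.76, -35.993, 0.078, 0.049, -0.0], 'eef_pos': [0.185, -0.622, 0.213], 'tcp_rot': [-3.14, -0.0, 0.289], 'ft_force': [1.13, -0.366, 0.201], 'torque': [-0.018, 0.002, -0.004], 'gripper_force': 0.0, 'finger_gap': 1.002}
scene {'fx': 584.2920672218356, 'fy': 584.2920672218356, 'cx': 320.46829751195514, 'cy': 225.17939588718147, 'view': array([[ 5.61871677e-01,  8.27224258e-01,  4.95403906e-04,
        -3.40200730e-01],
       [ 6.39766537e-01, -4.34165841e-01, -6.34191454e-01,
        -3.25272448e-01],
       [-5.24403467e-01,  3.56651158e-01, -7.73175889e-01,
         1.73019860e+00],
       [ 0.00000000e+00,  0.00000000e+00,  0.00000000e+00,
         1.00000000e+00]])}
top {'fx': 450.8232123008828, 'fy': 450.8232123008828, 'cx': 311.84960951913547, 'cy': 240.24499103039835, 'view': array([[ 1.43930463e-01, -9.89587771e-01,  2.55782109e-04,
        -7.92504017e-02],
       [-9.68016245e-01, -1.40846660e-01, -2.07621695e-01,
         6.00912262e-01],
       [ 2.05495917e-01,  2.96354854e-02, -9.78209163e-01,
         9.04741940e-01],
       [ 0.00000000e+00,  0.00000000e+00,  0.00000000e+00,
         1.00000000e+00]])}
{'fx': 412.8098016426241, 'fy': 412.8098016426241, 'cx': 316.6850129327946, 'cy': 245.56774952079508, 'mount': array([[-1.82186050e-04, -9.60275058e-01, -2.79055155e-01,
         7.88775886e-02],
       [ 9.99999876e-01, -4.57841895e-05, -4.95316461e-04,
         9.19394915e-04],
       [ 4.62863729e-04, -2.79055211e-01,  9.60274948e-01,
        -1.69227747e-01],
       [ 0.00000000e+00,  0.00000000e+00,  0.00000000e+00,
         1.00000000e+00]])}
```

View pics/top0.png

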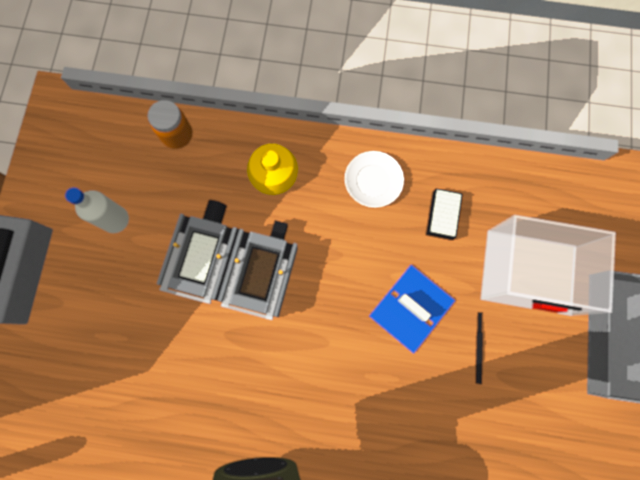

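View pics/scene0.png

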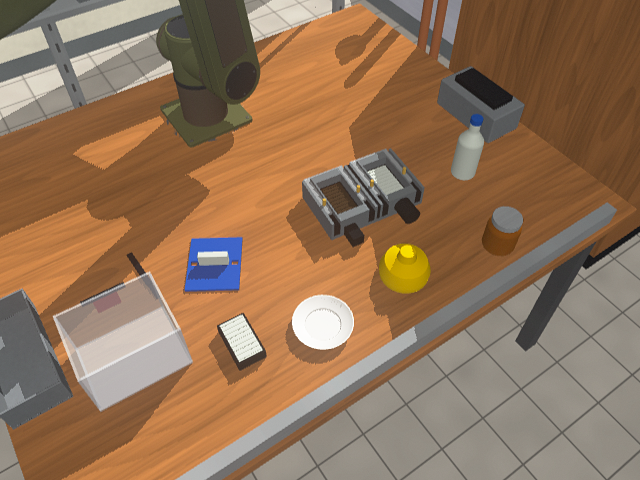

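The top view shows the cover at about (413,308) with its fin tilted. The clean cassette is in the housing's left bay (199,258) and the brown one in the right bay (259,272). The scene view agrees, and the pins show as yellow specks.

```bash
cat > h.py <<'E'
import numpy as np,cv2
from station import *
from scipy.spatial.transform import Rotation as R
def cam(name,s=None):
    p=camera_params(name)
    if name=="wrist":
        T=np.eye(4);T[:3,:3]=R.from_euler('xyz',s["tcp_rot"]).as_matrix();T[:3,3]=s["eef_pos"]
        C=T@p["mount"]
    else: C=np.linalg.inv(p["view"])
    return p,C
def ray(pc,px,z):
    p,C=pc;px=np.atleast_2d(px).astype(float)
    d=np.c_[(px[:,0]-p["cx"])/p["fx"],(px[:,1]-p["cy"])/p["fy"],np.ones(len(px))]@C[:3,:3].T
    return C[:3,3]+d*((z-C[2,3])/d[:,2])[:,None]
def blobs(m,amin=3):
    n,l,st,c=cv2.connectedComponentsWithStats(m.astype(np.uint8))
    return [(c[i],st[i]) for i in range(1,n) if st[i,4]>=amin]
def hsv(im): return cv2.cvtColor(im,cv2.COLOR_RGB2HSV)
E
python3 - <<'E'
from h import *
for n in("top","scene"):
    im=cv2.imread(f"pics/{n}0.png")[:,:,::-1].copy();H=hsv(im);pc=cam(n)
    m=cv2.inRange(H,(105,150,80),(125,255,255))
    c=max(cv2.findContours(m,0,1)[0],key=cv2.contourArea)
    hull=cv2.convexHull(c);r=cv2.approxPolyDP(hull,6,True)[:,0];P=ray(pc,r,.006)[:,:2]
    print(n,"cover px",r.tolist(),"\n",P.round(4).tolist(),[np.linalg.norm(P[i]-P[i-1]).round(4) for i in range(len(P))])
    # rectangle in world from the hull
    W=ray(pc,hull[:,0],.006)[:,:2];(cx,cy),wh,a=cv2.minAreaRect((W*1000).astype(np.float32));print("rect",cx,cy,wh,a)
    x0,y0,x1,y1=(150,190,310,330) if n=="top" else (295,140,430,250)
    m=cv2.inRange(H,(14,110,110),(32,255,255));q=np.zeros_like(m);q[y0:y1,x0:x1]=m[y0:y1,x0:x1]
    for c,st in blobs(q>0,2): print("brass",c.round(1),st.tolist(),ray(pc,c,.070)[0,:2].round(4))
    cv2.imwrite(f"pics/{n}crop.png",cv2.resize(im[y0:y1,x0:x1,::-1],None,fx=4,fy=4,interpolation=cv2.INTER_CUBIC))
E
```

```text
top cover px [[411, 266], [453, 300], [413, 351], [371, 316]] 
 [[0.5916, -0.2194], [0.5292, -0.3189], [0.4072, -0.242], [0.4683, -0.1433]] [np.float64(0.1448), np.float64(0.1175), np.float64(0.1443), np.float64(0.1161)]
rect 499.1509704589844 -230.71994018554688 (120.68621826171875, 146.71490478515625) 57.88008117675781
brass [151.2 191.3] [150, 190, 4, 5, 9] [0.6621 0.3703]
brass [156.3 194.7] [150, 190, 14, 11, 40] [0.6562 0.3577]
brass [168.5 190. ] [168, 190, 2, 1, 2] [0.6705 0.3336]
brass [176.5 190. ] [176, 190, 2, 1, 2] [0.673  0.3163]
brass [194.6 196.4] [176, 190, 36, 13, 157] [0.6645 0.2744]
brass [191.9 191.4] [190, 190, 5, 4, 10] [0.6747 0.2824]
brass [222.8 191.1] [215, 190, 18, 4, 30] [0.6852 0.2159]
brass [237.  191.5] [236, 190, 3, 4, 4] [0.6887 0.1851]
brass [246.  202.5] [222, 190, 51, 30, 312] [0.6668 0.1613]
brass [248.  190.2] [247, 190, 3, 2, 4] [0.6949 0.1618]
brass [272.3 192.4] [253, 190, 37, 9, 181] [0.6977 0.1086]
brass [290.  209.7] [246, 190, 64, 42, 930] [0.6647 0.0643]
brass [161.  193.3] [160, 193, 3, 2, 3] [0.6607 0.3482]
brass [165.  193.5] [165, 19
[... 13322 characters left out ...]
6229 -0.0113]
brass [329.  241.5] [328, 240, 3, 4, 4] [0.6376 0.0018]
brass [312.5 242.5] [312, 242, 2, 2, 2] [ 0.6188 -0.0312]
brass [319.  242.5] [319, 242, 1, 2, 2] [ 0.6271 -0.0188]
brass [299.5 246.5] [295, 244, 8, 6, 15] [ 0.6116 -0.0621]
brass [310. 246.] [309, 245, 4, 4, 7] [ 0.624  -0.0415]
brass [321.5 244.5] [321, 244, 2, 2, 2] [ 0.6351 -0.0173]
brass [333.1 246.4] [332, 245, 4, 4, 8] [0.6545 0.0016]
brass [341.8 245.8] [341, 245, 3, 2, 4] [0.6641 0.0189]
brass [323.2 247.2] [322, 246, 3, 3, 4] [ 0.6439 -0.0185]
brass [314.5 248. ] [314, 248, 2, 1, 2] [ 0.6345 -0.0362]
brass [326.  248.5] [326, 248, 1, 2, 2] [ 0.6504 -0.0153]
brass [343.  248.8] [341, 248, 5, 2, 5] [0.6728 0.0162]
```

View pics/topcrop.png

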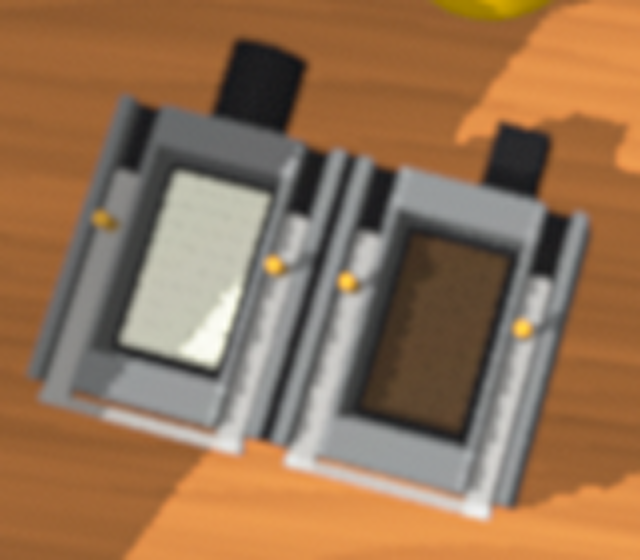

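The crop shows the clean bay's pins at about (175.6,244.5) and (218.4,256.2) in full-image pixels. The U-bar is at the bottom, so housing x points up the image, at a yaw of about -6.6°. The cover's centre is near (0.498,-0.231) with a yaw of about -32°. I'll move above it and look with the wrist camera.

Emit:
jog_arm(commands=[0,0,-0.172,0,0,0,1,0,0,-0.172,0,0,0,1,0,0,-0.172,0,0,0,1,0,0,-0.172,0,0,0,1,0,0,0,0.5,0.056,0,1,0,0,0,0.5,0.056,0,1,0,0,0,0.5,0.056,0,1,0,0,0,0.5,0.056,0,1,0,0,0,0.5,0.056,0,1,0,0,0,0.5,0.056,0,1,0,0,0,0.5,0.056,0,1,0,0,0,0.5,0.056,0,1,0,0,0,0.5,0.056,0,1,0,0,0,0.5,0.056,0,1,0,0,0,0,0,0,1,0,0,0,0,0,0,1])

```text
clock: 2.1
eef_pos: [0.4983, -0.2297, 0.2142]
tcp_rot: [-3.141, 0.001, 1.01]
ft_force: [-0.3, 0.3, -0.0]
finger_gap: 0.999
gripper_force: 0.0
```

```bash
python3 - <<'E'
from h import *
s=state();im=snapshot("wrist");cv2.imwrite("pics/w1.png",im[:,:,::-1]);pc=cam("wrist",s);H=hsv(im)
print(s["eef_pos"],np.degrees(s["tcp_rot"]))
m=cv2.inRange(H,(105,150,60),(125,255,255))
c=max(cv2.findContours(m,0,1)[0],key=cv2.contourArea);hull=cv2.convexHull(c)
r=cv2.approxPolyDP(hull,10,True)[:,0];P=ray(pc,r,.006)[:,:2]
print(r.tolist(),P.round(4).tolist(),P.mean(0),[np.linalg.norm(P[i]-P[i-1]).round(4) for i in range(len(P))])
W=ray(pc,hull[:,0],.006)[:,:2];print(cv2.minAreaRect((W*1000).astype(np.float32)))
E
```

```text
[ 0.49833177 -0.22971913  0.21418202] [-1.79949233e+02  2.95996930e-02  5.78547368e+01]
[[400, 149], [393, 277], [241, 277], [234, 148]] [[0.5925, -0.2201], [0.5279, -0.323], [0.4026, -0.2443], [0.4677, -0.1407]] [ 0.4976847  -0.23202357] [np.float64(0.1479), np.float64(0.1215), np.float64(0.148), np.float64(0.1224)]
((497.758544921875, -231.83126831054688), (122.41241455078125, 148.49603271484375), 57.847930908203125)
```

View pics/w1.png

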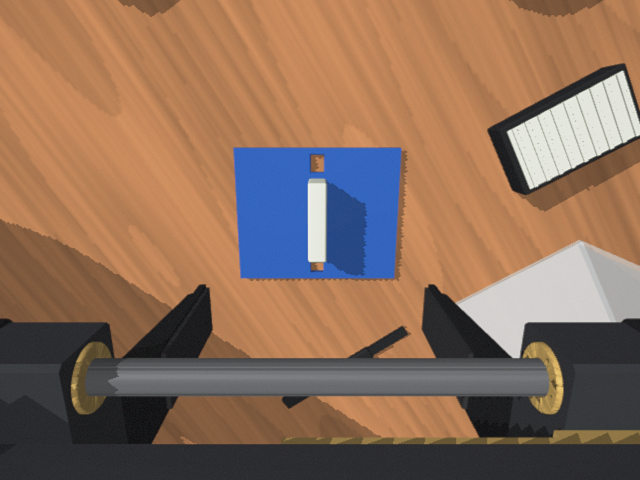

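The cover is square to the gripper. Its centre (317,213) projects to (0.4977,-0.2318), with sizes within 2 mm. Before going down, I'll check the clearance between the gripper body and the bin.

```bash
python3 - <<'E'
from h import *
pc=cam("top");P=ray(pc,[[513,216],[483,298],[615,232]],.14);Q=ray(pc,[[513,216],[483,298]],.0)
c=np.array([.4977,-.2318]);a=np.radians(57.85);A=np.array([[np.cos(a),np.sin(a)],[np.sin(a),-np.cos(a)]])
print("z.14",P.round(3).tolist(),"\ntool frame",(A@(P[:,:2]-c).T).T.round(3).tolist(),"z0",Q.round(3).tolist(),(A@(Q[:,:2]-c).T).T.round(3).tolist())
E
```

```text
z.14 [[0.697, -0.384, 0.14], [0.525, -0.336, 0.14], [0.693, -0.586, 0.14]] 
tool frame [[-0.023, 0.25], [-0.074, 0.078], [-0.196, 0.354]] z0 [[0.743, -0.443, 0.0], [0.544, -0.387, 0.0]] [[-0.048, 0.32], [-0.106, 0.122]]
```

The nearest bin corner is about 35 mm from the body, which is enough. Now down to the fin and grip.

Emit:
jog_arm(commands=[0,0,0,-0.02,0.006,0.4,1,0,0,0,0,0,0.4,1,0,0,0,0,0,0.4,1,0,0,0,0,0,0.4,1,0,0,0,0,0,0.25,1,0,0,0,0,0,0.15,1,0,0,0,0,0,0,0,0,0,0,0,0,0,0,0,0,0,0,0,0,0,0,0,0,0,0,0,0,0,0,0,0,0,0,0], grip_force=35)

```text
clock: 3.52
eef_pos: [0.4984, -0.2317, 0.0151]
tcp_rot: [3.141, -0.0, 1.009]
ft_force: [-0.6, 0.0, 0.0]
finger_gap: 0.531
gripper_force: 0.0
```

Emit:
jog_arm(commands=[0,0,0,0,0,0.03,0,0,0,0,0,0,0,0,0,0,0,0,0,0,0,0,0,0,0,0,0,0,0,0,0,0,0,0,0,0,0,0,0,0,0,0])

```text
clock: 4.28
eef_pos: [0.4979, -0.2315, 0.0116]
tcp_rot: [-3.141, 0.0, 1.009]
ft_force: [-2.0, 0.5, 0.9]
finger_gap: 0.168
gripper_force: 35.0
```

Gripped: the opening is 16 mm, which matches the fin. Next I lift, turn square to the housing, and stop short of the bay so the wrist camera can see the pins past the plate.

Emit:
jog_arm(commands=[0,0,0,0,0,-0.2,0,0,0,0,0,0,-0.5,0,0,0,0,0,0,-0.5,0,0,0,-0.142,0,0,-0.3,0,0,0,-0.142,0,0,-0.3,0,0,0,-0.142,0,0,-0.3,0,0,0,0,0.46,-0.005,-0.05,0,0,0,0,0.46,-0.005,-0.05,0,0,0,0,0.46,-0.005,-0.05,0,0,0,0,0.46,-0.005,-0.05,0,0,0,0,0.46,-0.005,-0.05,0,0,0,0,0.46,-0.005,-0.05,0,0,0,0,0.46,-0.005,-0.05,0,0,0,0,0.46,-0.005,-0.05,0,0,0,0,0,0,0,0,0,0,0,0,0,0,0])

```text
clock: 6.28
eef_pos: [0.5363, 0.1341, 0.2619]
tcp_rot: [3.141, 0.001, 1.456]
ft_force: [0.4, 0.4, -4.4]
finger_gap: 0.167
gripper_force: 35.0
```

```bash
python3 - <<'E'
from h import *
s=state();im=snapshot("wrist");cv2.imwrite("pics/w2.png",im[:,:,::-1]);pc=cam("wrist",s);H=hsv(im)
print(s["eef_pos"],np.degrees(s["tcp_rot"]),s["finger_gap"],s["ft_force"])
m=cv2.inRange(H,(15,150,120),(32,255,255))
for c,st in blobs(m,25)[:14]: print(c.round(1),st.tolist(),ray(pc,c,.0735)[0,:2].round(4))
E
```

```text
[0.53627859 0.1341128  0.26189268] [1.79992945e+02 3.18371511e-02 8.34168755e+01] 0.1674124398582128 [ 0.42327259  0.39223071 -4.35223082]
[553.8 188. ] [491, 128, 130, 120, 12366] [0.7438 0.1364]
```

View pics/w2.png

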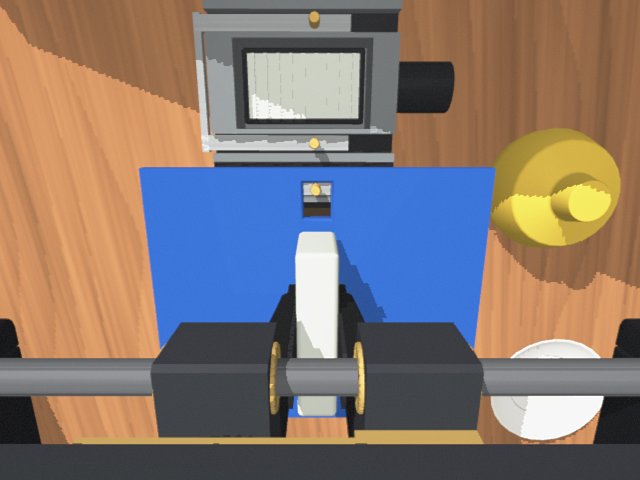

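The wrist view shows both clean-bay pins, at about (314,17) and (314,143). The plate is held square, with its front slot at about (316,198). Next I measure these exactly.

```bash
python3 - <<'E'
from h import *
im=cv2.imread("pics/w2.png")[:,:,::-1].copy();H=hsv(im)
s=dict(eef_pos=np.array([.53628,.13411,.26189]),tcp_rot=np.radians([180,0.02,83.417]));pc=cam("wrist",s)
a=s["tcp_rot"][2];A=np.array([[np.cos(a),np.sin(a)],[np.sin(a),-np.cos(a)]])
pins=[]
for (x0,y0,x1,y1) in((304,6,326,30),(304,130,326,156)):
    sub=H[y0:y1,x0:x1];m=cv2.inRange(sub,(12,120,90),(35,255,255))
    b=max(blobs(m,5),key=lambda t:t[1][4]);c=b[0]+(x0,y0);pins.append(ray(pc,c,.0725)[0,:2]);print(c.round(1),b[1].tolist(),pins[-1].round(4))
pins=np.array(pins);d=pins[0]-pins[1];mid=pins.mean(0)
print("sep",np.linalg.norm(d),"yaw of housing",np.degrees(np.arctan2(d[1],d[0]))-90,"mid",mid,"tool",A@(mid-s["eef_pos"][:2]))
# slot: non-blue hole in plate, at plate's top face
m=cv2.inRange(H,(105,150,60),(125,255,255))[172:228,285:350]==0
b=max(blobs(m,20),key=lambda t:t[1][4])[1];x,y,w,h=b[:4]+np.array([285,172,0,0])
P=ray(pc,[[x,y+h/2],[x+w,y+h/2],[x+w/2,y],[x+w/2,y+h]],.2619-.0056)[:,:2]
print(b,((P-s["eef_pos"][:2])@A.T).round(4).tolist())
# plate edges left/right at row 200, front edge row
M=cv2.inRange(H,(105,150,60),(125,255,255))
q=np.where(M[200])[0];f=np.where(M[:,250])[0][0];f2=np.where(M[:,400])[0][0]
P=ray(pc,[[q[0],200],[q[-1]+1,200],[250,f],[400,f2]],.2619-.0056)[:,:2];print(q[0],q[-1],f,f2,((P-s["eef_pos"][:2])@A.T).round(4).tolist())
# housing edges: rim outer sides
E
```

```text
[314.  19.] [5, 5, 10, 17, 131] [0.5526 0.2912]
[314.  142.9] [6, 8, 9, 11, 72] [0.5417 0.198 ]
sep 0.09389036314875247 yaw of housing -6.697032647922995 mid [0.54714991 0.24461807] tool [ 0.11102562 -0.00187067]
[ 17  10  30  35 955] [[0.0478, -0.0059], [0.0478, 0.0069], [0.0552, 0.0005], [0.0401, 0.0005]]
143 490 167 168 [[0.0476, -0.0738], [0.0475, 0.0748], [0.0615, -0.0275], [0.061, 0.0352]]
```

Emit:
jog_arm(commands=[0,0,0,0.375,-0.008,0,0,0,0,0,0.375,-0.008,0,0,0,0,0,0.375,-0.008,0,0,0,0,0,0,0,0.28,0,0,0,0,0,0,0.28,0,0,0,0,0,0,0.28,0,0,0,0,0,0,0.28,0,0,0,0,0,0,0.28,0,0,0,0,0,0,0.1,0,0,0,0,0,0,0.1,0,0,0,0,0,0,0.08,0,0,0,0,0,0,0,0,0,0,0,0,0,0,0])

```text
clock: 7.95
eef_pos: [0.5477, 0.2466, 0.0945]
tcp_rot: [3.14, -0.001, 1.455]
ft_force: [0.4, 0.4, -3.6]
finger_gap: 0.161
gripper_force: 35.0
```

```bash
python3 - <<'E'
from h import *
s=state();im=snapshot("wrist");pc=cam("wrist",s);H=hsv(im)
print(s["eef_pos"],np.degrees(s["tcp_rot"]),s["ft_force"])
cv2.imwrite("pics/w3.png",cv2.resize(im[150:270,250:400,::-1],None,fx=5,fy=5,interpolation=cv2.INTER_CUBIC))
E
```

```text
[0.54765297 0.2465871  0.09445892] [ 1.79931055e+02 -3.53008562e-02  8.33920690e+01] [ 0.3989707   0.40884355 -3.58745839]
```

View pics/w3.png

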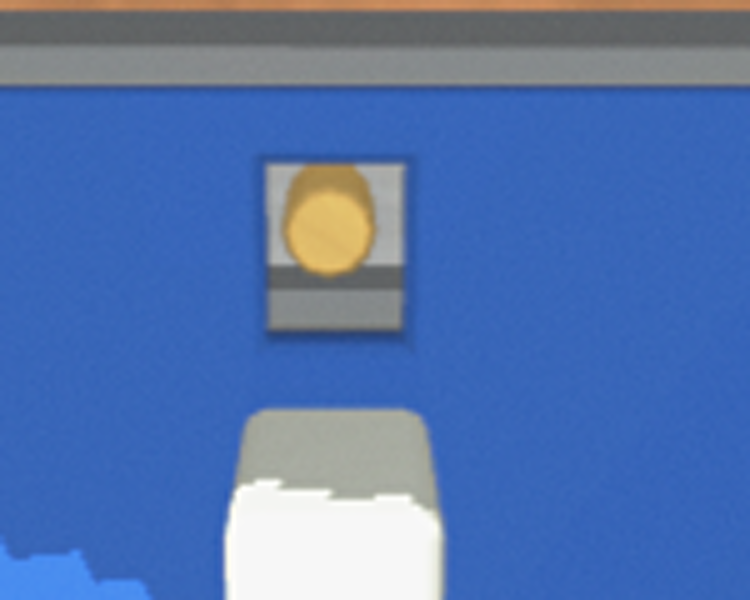

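The pin's top shows through the front slot, about 0.6 mm to the left of centre and about 1.3 mm back once parallax is allowed for. I'll correct both and lower slowly, checking force.

Emit:
jog_arm(commands=[0,0,0,-0.013,-0.006,0,0,0,0,0,0,0,0.03,0,0,0,0,0,0,0.03,0,0,0,0,0,0,0.02,0,0,0,0,0,0,0.02,0,0,0,0,0,0,0.02,0,0,0,0,0,0,0.02,0,0,0,0,0,0,0,0])

```text
clock: 9.0
eef_pos: [0.5462, 0.2451, 0.0794]
tcp_rot: [-3.141, 0.0, 1.455]
ft_force: [-0.7, 0.3, -3.9]
finger_gap: 0.168
gripper_force: 35.0
```

No contact force with the underside about 6 mm below the pin tips, so the pins are entering the slots. I'll keep lowering to the rim.

Emit:
jog_arm(commands=[0,0,0,0,0,0.02,0,0,0,0,0,0,0.02,0,0,0,0,0,0,0.015,0,0,0,0,0,0,0.01,0,0,0,0,0,0,0,0])

```text
clock: 9.62
eef_pos: [0.5464, 0.2451, 0.073]
tcp_rot: [-3.141, 0.0, 1.455]
ft_force: [0.1, -0.0, -4.6]
finger_gap: 0.167
gripper_force: 35.0
```

Emit:
jog_arm(commands=[0,0,0,0,0,0.01,0,0,0,0,0,0,0.005,0,0,0,0,0,0,0,0])

```text
clock: 10.0
eef_pos: [0.5464, 0.2451, 0.0716]
tcp_rot: [-3.141, 0.0, 1.455]
ft_force: [-0.3, -0.2, -3.2]
finger_gap: 0.167
gripper_force: 35.0
```

Emit:
jog_arm(commands=[0,0,0,0,0,0.007,0,0,0,0,0,0,0.005,0,0,0,0,0,0,0,0])

```text
clock: 10.38
eef_pos: [0.5465, 0.2452, 0.0715]
tcp_rot: [-3.142, 0.0, 1.455]
ft_force: [-4.9, -0.8, 5.9]
finger_gap: 0.165
gripper_force: 35.0
```

It's on the rim: upward force appeared at the expected height. Release and rise.

Emit:
jog_arm(commands=[0,0,0,0,0,0,0.6,0,0,0,0,0,0,0.6,0,0,0,0,0,0,0.6,0,0,0,0,0,0,0.6,0,0,0,0,0,0,0.6,0,0,0,0,0,-0.1,0.6,0,0,0,0,0,-0.3,0.6,0,0,0,0,0,-0.4,0.6,0,0,0,0,0,-0.4,0.6,0,0,0,0,0,-0.4,0.6,0,0,0,0,0,0,0.6])

```text
clock: 11.75
eef_pos: [0.5488, 0.246, 0.2363]
tcp_rot: [3.133, -0.004, 1.455]
ft_force: [0.9, -0.1, 0.5]
finger_gap: 0.6
gripper_force: 0.0
```

```bash
python3 - <<'E'
from h import *
s=state();im=snapshot("wrist");pc=cam("wrist",s);H=hsv(im);print(s["eef_pos"],s["ft_force"])
M=cv2.inRange(H,(105,150,60),(125,255,255));c=max(cv2.findContours(M,0,1)[0],key=cv2.contourArea)
h=cv2.convexHull(c)[:,0]
for z in(.066,.0795): print(z,cv2.minAreaRect((ray(pc,h,z)[:,:2]*1000).astype(np.float32)))
cv2.imwrite("pics/w4.png",im[:,:,::-1])
E
```

```text
[0.54875478 0.24596948 0.23631362] [ 0.85695115 -0.0630393   0.51517055]
0.066 ((546.8321533203125, 244.1327667236328), (123.63799285888672, 150.1864471435547), 83.59555053710938)
0.0795 ((547.2200317382812, 247.26007080078125), (118.72685241699219, 144.22079467773438), 83.59555053710938)
```

View pics/w4.png

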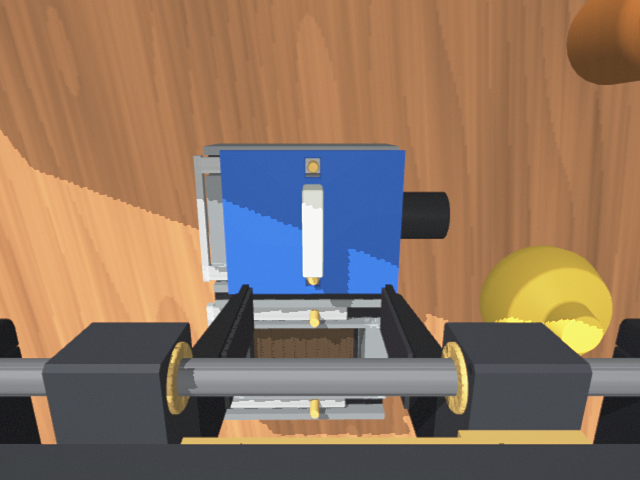

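Brass pins show in both slots, at (313,167) and (313,281). The plate measures 123.6 x 150.2 mm at rim height, matching 124 x 150, so it is seated flat. The robot is clear of it.

```bash
python3 -c "
from station import *
print(job_done())"
```

```text
the job is handed in; nothing more can be done
None
```

I put the cover on the clean cassette's bay and handed the job in: both brass pins show through its slots, it measures flat at rim height, and it is released. The hand-in returned no verdict.

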